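# Set the hot plate under the pan to high and start it

## Robot

A 6-joint arm with a two-finger parallel gripper is mounted at the origin on a cart in front of the work surface, level with it; the furniture and walls round the work are solid. World frame = base frame: x ahead of the robot, y to its left, z up, the work surface at z = 0. Lengths are in m, angles in degrees, forces in N, time in s.
With the tool pointing down it reaches from about 0.4 to 0.825 m from the base axis. Payload 7 kg.
Tool frame: the origin (TCP) lies between the finger pads; the fingertips stand 17 mm ahead of it and the grasp point (between the pads) lies 2 mm behind it; z points along the fingers, y is the line along which they close (so a half turn about z gives the same grasp; the last joint's range is limited). The gripper opens to 85 mm and grips with 20 to 120 N. Pads are 22 mm wide; open, the fingers measure 114 mm over their backs; the gripper's body (76 mm by 85 mm) begins 54 mm behind the grasp point. The pads swing forward as they close: fully open they stand 13 mm farther back than shut.
Start: joints at [16.507, 20.546, 0.682, 0, -70.136, -16.507], TCP at [0.675, -0, 0.248] pointing down, gripper open.
Joint ranges: [-176.03, 176.03], [-82.01, 121.73], [-58.28, 71.71], [-173.87, 95.51], [-174.79, -0.11], [-173.66, 173.66]. Speed limits (degrees/s): [136.94, 136.94, 172.46, 180, 180, 180].

## Interface

Orientations are given as a 3x3 rotation matrix whose columns are the frame's x, y, z axes.
In Python, from rig import manip, imaging gives the robot as it stands.
- The arm moves only by the tool apply_moves, never from a script. Its argument "targets" is a list of rows, each a list of 3 entries, a list of its own where there are three numbers: the turn, a rotation vector about the tool's x, y, z in units of 5 degrees (1.0 is 5 degrees), then the shift along the tool's x, y, z in m, then the finger opening in m, from 0 to 0.0854. A call has exactly 5 rows; each row shifts and turns the commanded pose from where the row before left it, along the tool's axes as they then stand; what a row does not reach is not made up. A row lasts 1/10 s, in which the tool goes at most 50 mm and 8.59 degrees, less where a joint would pass 70% of its speed; a pose out of reach is approached as far as the arm can. A call is refused whole if a number of a shift passes 0.05 or a number of a turn 1, either way. A call with a gripper value outside its range is refused whole. The fingers move at their own pace and stop on an object; "force" is the grip in N (left out, the last holds). Time passes only in rows, so rows that do not move let the fingers close, or fill a call up. It gives the time, the measured TCP pose, the force, the opening and the grip force at its end, in the units of the state.
- manip.get_obs(): the state, without advancing time (a new reading comes with each control period).
- imaging.snapshot(name): name is "scene" or "side" or "wrist"; returns the picture (420x560x3 uint8, red, green, blue); there is no depth.
- imaging.camera_params(name): a dict with "fx", "fy", "cx", "cy" (pixels), "xyz" and "orientation" of the camera in the world. Camera axes: x right, y up, looking along -z (the intrinsics and any distortion apply to the point x, -y, -z); pixel columns grow to the right and rows downward; lengths in m; the calibration is good to about 2 mm. A picture is of the moment at which its call begins: read the wrist's pose just before it. camera_params takes no time and is no camera call; for the wrist camera it gives the pose at the moment of the call.
- manip.job_done(): hands the job in; it is judged then, once.
The state is a dict: "clock": time; "q": joint angles; "qd": joint speeds; "tau": joint torques, N m; "eef_pos": TCP position; "eef_rot": TCP orientation; "ft_force": force on the tool from outside, world axes, zero at the start; "ft_torque": the same for the moment, N m; "gripper_width": finger opening in m; "grip_force": force on a finger pad.
Only numpy, scipy, OpenCV 4.12 (cv2) and the standard library are available. Lean on these libraries where they do the work, as an engineer would, in place of code of your own. Each camera call takes 0.05 s, during which the arm holds its last target. There are 200 camera calls.

## Task

Heat the orange pan on the double hot plate: with the fingertips push the lever of the plate the pan stands on to the right, past the low notch and fully home at the high stop, and then press the green start button fully in and let it come out again. Leave the other lever off and never press start before the lever is at high. Nothing needs grasping or lifting: do not disturb the pan, the glass lid on the other plate, or the salt shaker, mug and corn canister beside the hob.

Things in the scene. Friction and masses are not known exactly. Their poses are not given: they have to be found in the camera images.
- hob: white double hot plate fixed on the worktop, 330 (x) x 560 (y) mm, flat deck 50 mm up; origin under its centre at worktop height; z up, x away from the control strip, y to the left. Controls in a row at x = -125 mm: left slot centred at y = +135, start button at y = 0, right slot at y = -135. Dark plates, 180 mm diameter, 6 mm high, centred at x = +45, y = +135 and -135 mm.
- pan: orange two-handled open pan, 212 x 273 mm over the handles, 58 mm high, loose, standing on one of the two plates (left or right differs from run to run); origin at the centre of its underside
- lid: domed glass pan lid with a black knob, 215 mm diameter, 71 mm high, loose, parked on the other plate; origin at the centre of its underside
- lever_left_grip (a point): black paddle grip of the left hot plate's slide lever, in a slot in front of that plate; 26 mm along hob x, 16 mm along hob y (flat faces left and right), underside 14 mm and top 40 mm above the deck, on a thin stem. This point is the centre of the grip's top. It slides toward hob -y (to the right as the robot sees it), up to 60 mm from off.
- lever_right_grip (a point): black paddle grip of the right hot plate's slide lever, in a slot in front of that plate; 26 mm along hob x, 16 mm along hob y (flat faces left and right), underside 14 mm and top 40 mm above the deck, on a thin stem. This point is the centre of the grip's top. It slides toward hob -y (to the right as the robot sees it), up to 60 mm from off.
- lever_left (a joint): travel of the left lever in m: 0 = off, left end of its slot (black mark); 0.030 = low, a sprung notch in mid slot (yellow mark); 0.060 = high, the hard stop at the right end (broad red mark). Starts at off. It slides with 1 to 2 N and stays where it is left, but needs 5 to 8 N to enter the notch (at about 0.018 to 0.022) and again to leave it (0.031 to 0.035).
- lever_right (a joint): travel of the right lever in m: 0 = off, left end of its slot (black mark); 0.030 = low, a sprung notch in mid slot (yellow mark); 0.060 = high, the hard stop at the right end (broad red mark). Starts at off. It slides with 1 to 2 N and stays where it is left, but needs 5 to 8 N to enter the notch (at about 0.018 to 0.022) and again to leave it (0.031 to 0.035).
- start_top (a point): centre of the top face of the green round start button, 28 mm diameter, in a black housing in the middle of the control strip; pressed straight down, springs back when let go
- start (a joint): travel of the start button in m: 0 = out, 0.006 = fully in, which takes about 5 N; it counts as pressed beyond 0.0045
- salt: salt shaker with grey top, 44 mm diameter, 90 mm high, standing to the right of the hob; origin at the centre of its underside
- mug: white mug with a leaf pattern, 92 x 127 x 95 mm, standing to the left of the hob; origin at the centre of its underside
- canister: round glass canister of corn with a wooden lid, 80 mm diameter, 96 mm high, standing to the left of the hob; origin at the centre of its underside

How it is judged:
By the outcome, as a careful person would: the job done as asked, in the order asked, and still so for the second after the job is handed in, with the robot touching nothing.
It also fails if it takes over 48 s, if anything falls off the work surface, if the arm or the gripper's body presses on something with over 40 N, if the wrist force passes 120 N, or if a joint passes its speed limit or range.

## Working session

There is one attempt and no reset: what is moved stays moved. The work goes in short steps, Python scripts to look and compute and a tool call to move; the robot and the scene stay as the last step left them, time stands still between calls to the robot, and variables do not carry over. Pictures are saved under pics/ and viewed, at most 10 in all, crops included, and the job is handed in when it is done.

Besides the shell and the picture viewer there is one more tool, called as name(argument=value, ...) on one line, values as JSON. apply_moves: Moves the arm, as the interface text tells. Its arguments: {"type":"object","properties":{"targets":{"type":"array"},"force":{"type":"number"}},"required":["targets"]}

```bash
mkdir -p pics
python3 - <<'E'
from rig import manip, imaging
import cv2
for n in ("scene","wrist"):
    p=imaging.camera_params(n); print(n,p)
    cv2.imwrite(f"pics/{n}0.png",imaging.snapshot(n)[:,:,::-1])
o=manip.get_obs(); print(o["clock"],o["eef_pos"],o["eef_rot"],o["ft_force"])
E
```

```text
scene {'fx': 457.5330118504611, 'fy': 457.5330118504611, 'cx': 285.69203224337747, 'cy': 207.13934413476255, 'xyz': array([-0.60016391, -0.56288978,  0.79083506]), 'orientation': array([[ 0.4774838 ,  0.41536302, -0.77426273],
       [-0.87855474,  0.2380165 , -0.41411317],
       [ 0.01228001,  0.87796452,  0.47856818]])}
wrist {'fx': 330.7593955865523, 'fy': 330.7593955865523, 'cx': 282.65296982487945, 'cy': 214.58402636422312, 'xyz': array([ 0.67393002, -0.06928718,  0.3729677 ]), 'orientation': array([[-9.99998721e-01, -9.62641673e-04,  1.27738680e-03],
       [ 5.82923990e-04, -9.63028225e-01, -2.69399886e-01],
       [ 1.48949510e-03, -2.69398797e-01,  9.63027554e-01]])}
0.1 [ 6.74628093e-01 -2.46142890e-05  2.47495719e-01] [[-9.96762834e-05 -9.99999020e-01 -1.39634864e-03]
 [-9.99999986e-01  9.98606946e-05 -1.31997620e-04]
 [ 1.32136931e-04  1.39633546e-03 -9.99999016e-01]] [1.60335891 0.07541289 0.00398202]
```

View pics/scene0.png

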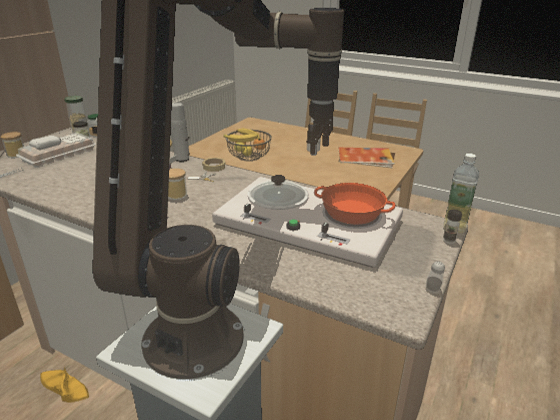

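View pics/wrist0.png

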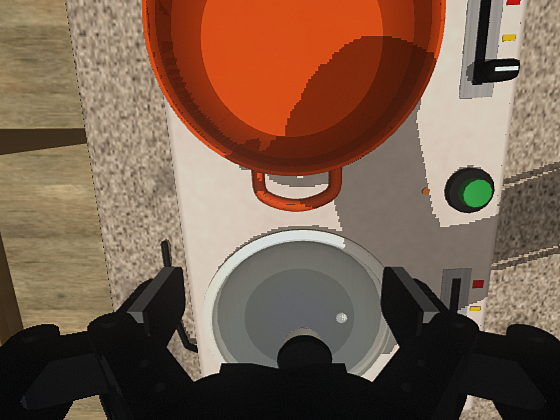

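The pan stands on the right plate, as seen from the robot, and the lid is on the left. In the wrist view the right lever's grip is near (497,70), its slot runs up to the top edge, and the green button is at (477,194). The scene view shows the grip at (325,230) and the button at (293,224). Next I'll zoom in and triangulate.

```bash
cat > h.py <<'E'
import numpy as np, cv2
def ray(p,u,v):
    d=np.array([(u-p["cx"])/p["fx"],-(v-p["cy"])/p["fy"],-1.]); d=p["orientation"]@d
    return p["xyz"],d/np.linalg.norm(d)
def plane(p,u,v,z):
    c,d=ray(p,u,v); return c+d*(z-c[2])/d[2]
def tri(a,b):
    (c1,d1),(c2,d2)=a,b
    s=np.linalg.lstsq(np.c_[d1,-d2],c2-c1,rcond=None)[0]
    x,y=c1+s[0]*d1,c2+s[1]*d2
    return (x+y)/2,np.linalg.norm(x-y)
def proj(p,X):
    c=p["orientation"].T@(np.array(X)-p["xyz"]); return p["cx"]+p["fx"]*c[0]/-c[2],p["cy"]-p["fy"]*c[1]/-c[2]
E
python3 - <<'E'
from rig import imaging
from h import *
pw=imaging.camera_params("wrist");ps=imaging.camera_params("scene")
W=cv2.imread("pics/wrist0.png");S=cv2.imread("pics/scene0.png")
c=[]
for I,p in((W,pw),(S,ps)):
    h=cv2.cvtColor(I,cv2.COLOR_BGR2HSV); m=cv2.inRange(h,(50,110,40),(80,255,255))
    n,_,st,ce=cv2.connectedComponentsWithStats(m)
    for k in range(1,n):
        if st[k,4]>25: print(st[k],ce[k])
    if I is W: pass
a=cv2.resize(W[0:125,430:560],None,fx=4,fy=4,interpolation=cv2.INTER_CUBIC)
b=cv2.resize(S[195:255,230:360],None,fx=4,fy=4,interpolation=cv2.INTER_CUBIC)
cv2.imwrite("pics/c0.png",np.r_[a[:350],b])
E
```

```text
[458 179  34  29 734] [475.23160763 192.8106267 ]
```

View pics/c0.png

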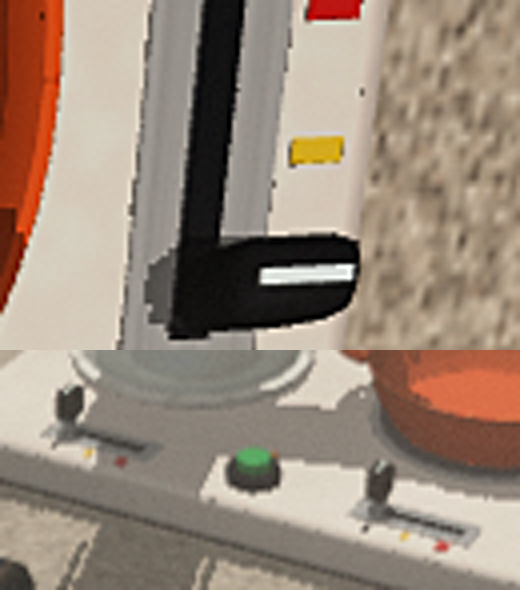

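The crop shows the grip's white top line from wrist pixel (494.5,69) to (518.5,68). The slot runs up past the yellow mark to the red one. In the scene view the grip top is near (325,224) and the button top near (293.5,221.5).

Run:
```python
from rig import imaging
from h import *
pw=imaging.camera_params("wrist");ps=imaging.camera_params("scene")
print("grip tri",tri(ray(pw,506.5,68.2),ray(ps,325.2,224.3)))
print("grip plane",plane(pw,506.5,68.2,.09), plane(pw,494.5,69,.09),plane(pw,518.5,67.5,.09))
print("btn tri",tri(ray(pw,476.5,193.5),ray(ps,293.5,221.5)))
for z in(.06,.07,.08):print("btn",z,plane(pw,476.5,193.5,z))
# yaw from slot right-plate edge (deck) and marks
print("slot",plane(pw,430+128/4,340/4,.05),plane(pw,430+152/4,5/4,.05))
print("yellow",plane(pw,430+316/4,150/4,.05),"red",plane(pw,430+335/4,2,.05))
```

```text
grip tri (array([ 0.49700731, -0.11062455,  0.09064068]), np.float64(0.0010446995777972927))
grip plane [ 0.49640409 -0.11023292  0.09      ] [ 0.50580743 -0.10965112  0.09      ] [ 0.48699723 -0.11074102  0.09      ]
btn tri (array([ 0.49350919, -0.00566424,  0.07175668]), np.float64(0.0009522922052562617))
btn 0.06 [ 0.48624848 -0.00269584  0.06      ]
btn 0.07 [ 0.49224466 -0.00482311  0.07      ]
btn 0.08 [ 0.49824084 -0.00695038  0.08      ]
slot [ 0.50946521 -0.10183543  0.05      ] [ 0.5141146  -0.16921928  0.05      ]
yellow [ 0.4736589  -0.14106219  0.05      ] red [ 0.47464263 -0.1686457   0.05      ]
```

The measurements agree. The button-to-grip distance is 105 mm, as the drawing requires, the grip top is at 0.0906 m against an expected 0.090, and the yaw is about 3°. I'll close the fingers and approach the left side of the right grip.

apply_moves(targets=[[[0, 0, 0], [0.015, 0.036, 0.01], 0], [[0, 0, 0], [0.015, 0.036, 0.01], 0], [[0, 0, 0], [0.015, 0.036, 0.01], 0], [[0, 0, 0], [0.015, 0.035, 0.01], 0], [[0, 0, 0], [0.014, 0.035, 0.01], 0]], force=40)

```text
clock: 0.6
eef_pos: [0.4952, -0.0746, 0.1976]
eef_rot: [[-0.0, -1.0, -0.001], [-1.0, 0.0, -0.0], [0.0, 0.001, -1.0]]
ft_force: [1.1, -0.6, 0.7]
gripper_width: 0.0122
grip_force: 0.0
```

apply_moves(targets=[[[0, 0, 0], [0, 0, 0], 0], [[0, 0, 0], [0, 0, 0], 0], [[0, 0, 0], [0, 0, 0], 0], [[0, 0, 0], [0, 0, 0], 0], [[0, 0, 0], [0, 0, 0], 0]])

```text
clock: 1.1
eef_pos: [0.4976, -0.0737, 0.1982]
eef_rot: [[0.0, -1.0, -0.0], [-1.0, -0.0, -0.0], [0.0, 0.0, -1.0]]
ft_force: [0.6, -0.8, 0.5]
gripper_width: -0.0003
grip_force: 0.0
```

Run:
```python
from rig import manip, imaging
from h import *
print(manip.get_obs()["ft_force"])
p=imaging.camera_params("wrist");I=imaging.snapshot("wrist")[:,:,::-1].copy()
o=manip.get_obs();tip=o["eef_pos"]+.017*o["eef_rot"][:,2];print(o["eef_pos"],tip,proj(p,tip))
cv2.imwrite("pics/w1.png",I)
```

```text
[ 0.58897227 -0.80118987  0.45336655]
[ 0.49748227 -0.07376554  0.19810602] [ 0.49747606 -0.07376715  0.18110602] (np.float64(281.31523289928214), np.float64(274.43522533252906))
```

View pics/w1.png

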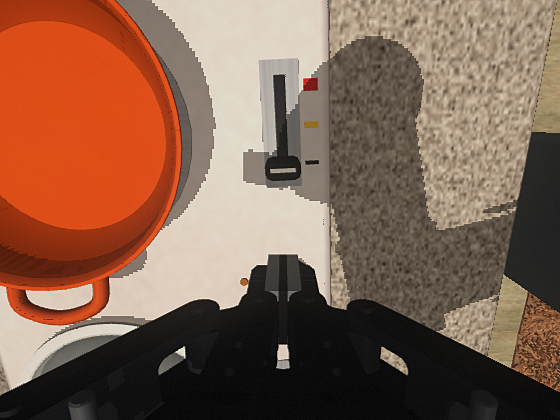

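The shut fingers are at the bottom centre, around (283,270). The grip top at (283,170) lies straight ahead along the slot, with a clear path. Next I'll descend and take the y push in small steps.

apply_moves(targets=[[[0, 0, 0], [0, 0, 0.022], 0], [[0, 0, 0], [0, 0, 0.022], 0], [[0, 0, 0], [0, 0, 0.022], 0], [[0, 0, 0], [0, 0, 0.022], 0], [[0, 0, 0], [0, 0, 0.022], 0]])

```text
clock: 1.65
eef_pos: [0.4973, -0.0739, 0.0874]
eef_rot: [[0.0, -1.0, 0.0], [-1.0, -0.0, -0.0], [0.0, -0.0, -1.0]]
ft_force: [0.4, 0.3, -0.0]
gripper_width: 0.0001
grip_force: 0.0
```

apply_moves(targets=[[[0, 0, 0], [0.004, 0, 0], 0], [[0, 0, 0], [0.004, 0, 0], 0], [[0, 0, 0], [0.004, 0, 0], 0], [[0, 0, 0], [0.004, 0, 0], 0], [[0, 0, 0], [0.004, 0, 0], 0]])

```text
clock: 2.15
eef_pos: [0.4979, -0.0942, 0.0894]
eef_rot: [[-0.0, -1.0, 0.003], [-1.0, 0.0, 0.001], [-0.001, -0.003, -1.0]]
ft_force: [0.4, 1.7, 1.0]
gripper_width: 0.0001
grip_force: 0.8
```

apply_moves(targets=[[[0, 0, 0], [0.004, -0.0002, 0], 0], [[0, 0, 0], [0.004, -0.0002, 0], 0], [[0, 0, 0], [0.004, -0.0002, 0], 0], [[0, 0, 0], [0.004, -0.0002, 0], 0], [[0, 0, 0], [0.004, -0.0002, 0], 0]])

```text
clock: 2.65
eef_pos: [0.4982, -0.1135, 0.0885]
eef_rot: [[-0.0, -1.0, 0.001], [-1.0, 0.0, 0.001], [-0.001, -0.001, -1.0]]
ft_force: [-0.2, 4.6, 3.1]
gripper_width: -0.0002
grip_force: 2.4
```

apply_moves(targets=[[[0, 0, 0], [0.004, -0.0002, 0], 0], [[0, 0, 0], [0.004, -0.0002, 0], 0], [[0, 0, 0], [0.004, -0.0002, 0], 0], [[0, 0, 0], [0.004, -0.0002, 0], 0], [[0, 0, 0], [0.004, -0.0002, 0], 0]])

```text
clock: 3.15
eef_pos: [0.4989, -0.1344, 0.0882]
eef_rot: [[0.0, -1.0, -0.0], [-1.0, -0.0, -0.0], [0.0, 0.0, -1.0]]
ft_force: [0.8, 1.5, 1.2]
gripper_width: -0.0002
grip_force: 0.8
```

apply_moves(targets=[[[0, 0, 0], [0.003, -0.0002, 0], 0], [[0, 0, 0], [0.003, -0.0002, 0], 0], [[0, 0, 0], [0.003, -0.0002, 0], 0], [[0, 0, 0], [0.003, -0.0002, 0], 0], [[0, 0, 0], [0.003, -0.0002, 0], 0]])

```text
clock: 3.65
eef_pos: [0.4997, -0.1493, 0.0882]
eef_rot: [[-0.0, -1.0, -0.001], [-1.0, 0.0, -0.0], [0.0, 0.001, -1.0]]
ft_force: [0.2, 2.1, 0.6]
gripper_width: 0.0001
grip_force: 0.8
```

Not at the stop yet. I'll advance by 1 mm steps until the force rises.

apply_moves(targets=[[[0, 0, 0], [0.001, 0, 0], 0], [[0, 0, 0], [0.001, 0, 0], 0], [[0, 0, 0], [0.001, 0, 0], 0], [[0, 0, 0], [0, 0, 0], 0], [[0, 0, 0], [0, 0, 0], 0]])

```text
clock: 4.15
eef_pos: [0.4998, -0.1506, 0.0882]
eef_rot: [[-0.0, -1.0, -0.0], [-1.0, 0.0, 0.002], [-0.002, 0.0, -1.0]]
ft_force: [-1.7, 11.2, 5.1]
gripper_width: 0.0001
grip_force: 6.0
```

The force rose sharply at y = -0.1506, which is where the stop should be. I'll push one more nudge, back off, rise and look.

apply_moves(targets=[[[0, 0, 0], [0.001, 0, 0], 0], [[0, 0, 0], [0.001, 0, 0], 0], [[0, 0, 0], [0, 0, 0], 0], [[0, 0, 0], [0, 0, 0], 0], [[0, 0, 0], [0, 0, 0], 0]])

```text
clock: 4.65
eef_pos: [0.4999, -0.1511, 0.0883]
eef_rot: [[-0.0, -1.0, 0.0], [-1.0, 0.0, 0.004], [-0.004, -0.0, -1.0]]
ft_force: [-3.9, 23.7, 6.7]
gripper_width: 0.0
grip_force: 11.8
```

apply_moves(targets=[[[0, 0, 0], [-0.008, 0, 0], 0], [[0, 0, 0], [-0.012, 0, 0], 0], [[0, 0, 0], [0, 0, -0.03], 0], [[0, 0, 0], [-0.01, 0, -0.04], 0], [[0, 0, 0], [-0.02, 0, -0.04], 0]])

```text
clock: 5.15
eef_pos: [0.4993, -0.1042, 0.1991]
eef_rot: [[-0.001, -1.0, -0.002], [-1.0, 0.001, -0.001], [0.001, 0.002, -1.0]]
ft_force: [1.5, 0.3, 0.5]
gripper_width: -0.0001
grip_force: 0.0
```

apply_moves(targets=[[[0, 0, 0], [-0.025, 0, 0], 0], [[0, 0, 0], [-0.025, 0.001, 0], 0], [[0, 0, 0], [-0.025, 0.002, 0], 0], [[0, 0, 0], [-0.023, 0.002, 0], 0], [[0, 0, 0], [0, 0, 0], 0]])

```text
clock: 5.65
eef_pos: [0.4948, -0.0041, 0.1984]
eef_rot: [[0.002, -1.0, 0.0], [-1.0, -0.002, -0.0], [0.0, -0.0, -1.0]]
ft_force: [0.4, 0.0, -0.1]
gripper_width: 0.0002
grip_force: 0.0
```

Run:
```python
from rig import manip, imaging
from h import *
S=imaging.snapshot("scene")[:,:,::-1]
p=imaging.camera_params("wrist");I=imaging.snapshot("wrist")[:,:,::-1].copy()
o=manip.get_obs();print(o["eef_pos"],o["ft_force"])
a=cv2.resize(S[185:265,230:410],None,fx=3,fy=3,interpolation=cv2.INTER_CUBIC)
a=cv2.copyMakeBorder(a,0,0,0,20,0)
cv2.imwrite("pics/c2.png",np.r_[a,I[:340]])
```

```text
[ 0.49478866 -0.00559452  0.19824068] [ 0.66200012 -0.65110383  0.47466342]
```

View pics/c2.png

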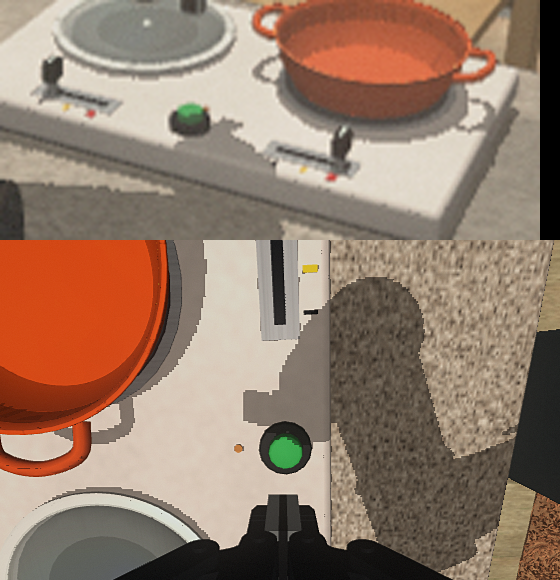

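The right lever is at its red high mark, with the left lever still off and the pan and lid unmoved. The button is at wrist pixel (285,212), which puts it at about x 0.4925, y -0.005. I'll descend onto it.

apply_moves(targets=[[[0, 0, 0], [0, 0.002, 0.03], 0], [[0, 0, 0], [0, 0, 0.03], 0], [[0, 0, 0], [0, 0, 0.025], 0], [[0, 0, 0], [0, 0, 0.015], 0], [[0, 0, 0], [0, 0, 0], 0]])

```text
clock: 6.25
eef_pos: [0.4914, -0.0072, 0.0962]
eef_rot: [[-0.001, -1.0, -0.004], [-1.0, 0.001, -0.002], [0.002, 0.004, -1.0]]
ft_force: [0.6, -0.2, 0.3]
gripper_width: -0.0004
grip_force: 0.0
```

apply_moves(targets=[[[0, 0, 0], [0, 0, 0.002], 0], [[0, 0, 0], [0, 0, 0.002], 0], [[0, 0, 0], [0, 0, 0.002], 0], [[0, 0, 0], [0, 0, 0.002], 0], [[0, 0, 0], [0, 0, 0], 0]])

```text
clock: 6.75
eef_pos: [0.493, -0.006, 0.0904]
eef_rot: [[-0.0, -1.0, 0.0], [-1.0, 0.0, 0.0], [-0.0, -0.0, -1.0]]
ft_force: [-0.1, 0.1, 0.3]
gripper_width: -0.0001
grip_force: 0.0
```

apply_moves(targets=[[[0, 0, 0], [0, 0, 0.002], 0], [[0, 0, 0], [0, 0, 0.002], 0], [[0, 0, 0], [0, 0, 0.001], 0], [[0, 0, 0], [0, 0, 0], 0], [[0, 0, 0], [0, 0, 0], 0]])

```text
clock: 7.25
eef_pos: [0.4932, -0.0059, 0.0855]
eef_rot: [[0.0, -1.0, 0.0], [-1.0, -0.0, 0.0], [-0.0, -0.0, -1.0]]
ft_force: [-0.6, 0.1, 3.7]
gripper_width: 0.0002
grip_force: 1.7
```

apply_moves(targets=[[[0, 0, 0], [0, 0, 0.001], 0], [[0, 0, 0], [0, 0, 0.001], 0], [[0, 0, 0], [0, 0, 0.001], 0], [[0, 0, 0], [0, 0, 0], 0], [[0, 0, 0], [0, 0, 0], 0]])

```text
clock: 7.75
eef_pos: [0.4933, -0.006, 0.083]
eef_rot: [[0.0, -1.0, 0.001], [-1.0, -0.0, 0.0], [-0.0, -0.001, -1.0]]
ft_force: [-2.8, 0.5, 11.2]
gripper_width: 0.0
grip_force: 5.7
```

apply_moves(targets=[[[0, 0, 0], [0, 0, 0.001], 0], [[0, 0, 0], [0, 0, 0.001], 0], [[0, 0, 0], [0, 0, 0], 0], [[0, 0, 0], [0, 0, 0], 0], [[0, 0, 0], [0, 0, 0], 0]])

```text
clock: 8.25
eef_pos: [0.4934, -0.006, 0.0826]
eef_rot: [[0.001, -1.0, 0.002], [-1.0, -0.001, -0.0], [0.0, -0.002, -1.0]]
ft_force: [-8.7, 2.3, 30.6]
gripper_width: -0.0001
grip_force: 15.5
```

apply_moves(targets=[[[0, 0, 0], [0, 0, -0.005], 0], [[0, 0, 0], [0, 0, -0.015], 0], [[0, 0, 0], [0, 0, -0.03], 0], [[0, 0, 0], [0, 0, -0.04], 0], [[0, 0, 0], [0, 0, -0.03], 0]])

```text
clock: 8.75
eef_pos: [0.4928, -0.0061, 0.2018]
eef_rot: [[0.0, -1.0, -0.0], [-1.0, -0.0, -0.0], [0.0, 0.0, -1.0]]
ft_force: [0.3, -0.2, 0.4]
gripper_width: -0.0003
grip_force: 0.0
```

Run:
```python
from rig import manip, imaging
from h import *
S=imaging.snapshot("scene")[:,:,::-1]
I=imaging.snapshot("wrist")[:,:,::-1].copy()
o=manip.get_obs();print(o["clock"],o["eef_pos"],o["ft_force"])
a=cv2.resize(S[185:265,230:410],None,fx=3,fy=3,interpolation=cv2.INTER_CUBIC)
a=cv2.copyMakeBorder(a,0,0,0,20,0)
cv2.imwrite("pics/c3.png",np.r_[a,I[:340]])
```

```text
8.85 [ 0.49492733 -0.00559733  0.20414171] [-0.04179276  0.40201442 -1.81394704]
```

View pics/c3.png

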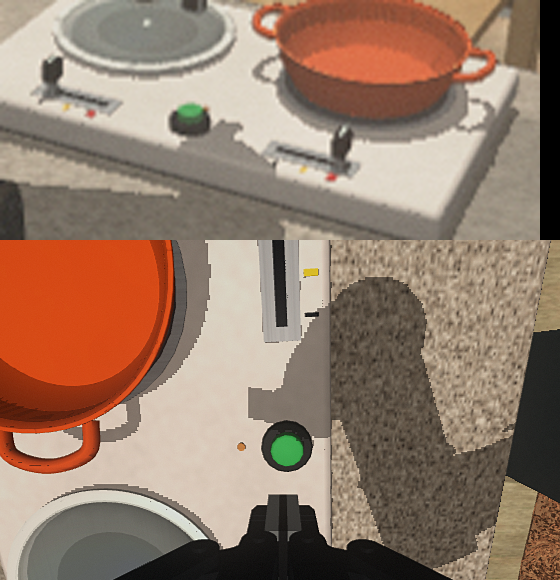

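The button bottomed out hard at 30 N and has come back out. The right lever is at the red mark, the left one is off, and nothing else has moved. I'll hand the job in.

```bash
python3 -c "
from rig import manip
print(manip.job_done())"
```

```text
the job is handed in; nothing more can be done
None
```

The pan was on the right plate: I pushed that lever home to high, pressed start fully in and let it come back out; the left lever stayed off, the pan and lid looked undisturbed in the images, and I handed the job in at about 9 s.

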